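Load a tube on the rocker and set it to the third click

ROBOT

A 6-joint arm with a two-finger parallel gripper is mounted at the origin on the work surface; the furniture and walls round the work are solid. World frame = base frame: x ahead of the robot, y to its left, z up, the work surface at z = 0. Lengths are in m, angles in rad, forces in N, time in s.
With the tool pointing down it reaches from about 0.4 to 0.825 m from the base axis. Payload 7 kg.
Tool frame: the origin (TCP) lies on the centre line of the jaws, within the pads' length; the fingertips stand 19 mm ahead of it and the grasp point (between the pads) is the TCP; z points along the fingers, y is the line along which they close (so a half turn about z gives the same grasp; the last joint's range is limited). The gripper opens to 88 mm and grips with 3 to 60 N. Pads are 19 mm wide; open, the fingers measure 130 mm over their backs; the gripper's body (78 mm by 193 mm) begins 47 mm behind the grasp point.
Start: joints at [-0.937, 0.359, 0.012, 0, -1.224, -0.288], TCP at [0.229, -0.635, 0.246] pointing down, gripper open.
Joint ranges: [-3.07, 3.07], [-1.43, 2.12], [-1.02, 1.25], [-3.03, 1.67], [-3.05, -0], [-3.03, 3.03]. Speed limits (rad/s): [2.39, 2.39, 3.01, 3.14, 3.14, 3.14].

INTERFACE

Orientations are given as [roll, pitch, yaw] about the fixed x, y, z axes, in that order (R = Rz(yaw) Ry(pitch) Rx(roll)).
In Python, from station import arm, imaging, models gives the robot as it stands.
- The arm moves only by the tool play_rows, never from a script. Its arguments are lists of equal length, an entry for each row: "travel": the shift along the tool's x, y, z in units of 25 mm (1.0 is 25 mm), a list of three; "twist": the turn about the tool's z in units of 0.15 rad (1.0 is 0.15 rad). A call has 1 to 8 rows; each row shifts and turns the commanded pose from where the row before left it, along the tool's axes as they then stand; what a row does not reach is not made up. A row lasts 1/8 s, in which the tool goes at most 62.5 mm and 10.7 degrees, less where a joint would pass 70% of its speed; a pose out of reach is approached as far as the arm can. A call with a number of a shift or a turn outside -1 to 1 is refused whole. A call with a gripper value outside its range is refused whole. "fingers" is the opening, from 0 (shut) to 1 (fully open), set as the call begins (left out, the last holds). The fingers move at their own pace and stop on an object; "newtons" is the grip in N (left out, the last holds). Time passes only in rows, so rows that do not move let the fingers close. It gives the time, the measured TCP pose, the force, the opening and the grip force at its end, in the units of the state.
- arm.get_state(): the state, without advancing time (a new reading comes with each control period).
- imaging.grab_frame(name): name is "scene" or "top" or "wrist"; returns a dict with "pixels" (384x512x3 uint8, red, green, blue), "fx", "fy", "cx", "cy" (pixels), "R" (3x3) and "t" (3): a world point X has camera coordinates R X + t; the wrist camera has in their place "T_tool_cam" (4x4, takes a point from camera to tool coordinates, whose origin is the TCP and whose axes are the flange's). Camera axes: x right, y down, z forward; pixel columns grow to the right and rows downward; lengths in m; the calibration is good to about 2 mm. A picture is of the moment at which its call begins: read the wrist's pose just before it. There is no depth.
- arm.job_done(): hands the job in; it is judged then, once.
Trained networks look in the newest picture that a camera, given by its name, has taken for a name from the list of things; names that differ only in an ending like _2 or _b are one class to them, and where a whole thing is asked for, a point or a joint stands for the part that bears it (a point fixed in the world has none). Each returns a list of dicts, best first, with "confidence" (0 to 1); they miss things now and then, are a little off and sometimes report something else, mostly with a low value. They report only what shows in the picture. A call takes as long as a camera call. They do not tell look-alikes from the thing itself.
- models.boxes_of(name, camera): "extent" ([centre column, centre row, width, height] in pixels, round what is visible of it).
- models.silhouettes(name, camera): "pixels" (384x512 bool, what is visible of it) and "extent" ([centre column, centre row, width, height] in pixels, round what is visible of it).
The state is a dict: "t": time; "q": joint angles; "qd": joint speeds; "joint_efforts": joint torques, N m; "eef_pos": TCP position; "ee_rot": TCP orientation; "force": force on the tool from outside, world axes, zero at the start; "moment": the same for the moment, N m; "width": finger opening in m; "gripper_force": force on a finger pad.
Only numpy, scipy, OpenCV 4.12 (cv2) and the standard library are available. Lean on these libraries where they do the work, as an engineer would, in place of code of your own. Each camera call takes 0.05 s, during which the arm holds its last target. There are 200 camera calls.

TASK

Press the loose amber tube down into the empty spring clip on the tube rocker, its cap pointing the same way as the caps of the two tubes already there, until it snaps fully home at both ends; stop pushing as soon as it has snapped, and let go. Then switch the rocker on by turning its speed knob clockwise from the off stop by three clicks, to the third dot. Leave the two loaded tubes seated and the other things on the bench where they are.

Things in the scene. Friction and masses are not known exactly. Their poses are not given: they have to be found in the camera images.
- tube: the loose tube to load: closed amber tube, 17 mm diameter, 110 mm long, 30 g, round bottom, 16 mm long black eight-sided cap; starts lying on the bench right of the rocker. Origin on its axis at mid-length (8.5 mm above the bench when lying there); x along the axis towards the cap, which covers x = 39 to 55 mm. Grip it across the diameter at mid-length
- tube_cap (a point): centre of the loose tube's cap, on the tube's axis, 47 mm from the tube's origin
- free_clip: the EMPTY clip (which of the three places on the rocker it has varies): grey foot 70 mm long in x, with two saddles 11 mm wide at x = -27 and +27 mm, each with two sprung jaws; 42 mm free between the saddles for the fingers. Origin: underside of the foot's centre, on the platform, 66 mm above the bench. x: the line of the seated tube, towards where its cap must point (away from the knob); z up
- clip_seat (a point): where the loose tube's origin lies when it is snapped home in the empty clip: 14.5 mm above free_clip's origin. The tube then stops hard on the saddles
- clip_mouth (a point): where the loose tube's origin lies when it just rests on the jaws' lips, 13.4 mm straight above clip_seat. Pushed straight down from here the jaws resist, peaking at roughly 8 to 13 N in all; about 7 mm lower they give way and pull the tube down. Flared lead-ins guide a tube up to 3 mm off sideways. Jaw tips reach 14.5 mm above clip_seat and 15 mm to either side of it
- loaded_a: a tube like the loose one (same frame), already snapped into clip_a. The clip places are 58 mm apart, so beside a loaded tube open the fingers to less than about 60 mm when letting go
- loaded_b: the second tube already snapped in, in clip_b; same frame as the loose tube
- clip_a: a grey plastic tube clip like free_clip, with a tube already in it; same size, frame and heights
- clip_b: a grey plastic tube clip like free_clip, with a tube already in it; same size, frame and heights
- rocker: the tube rocker, a white bench instrument that stays put: 205 mm deep (x), 190 mm wide (y), deck 48 mm high, with an aluminium platform (126 x 182 mm, top 66 mm high, centre at x = 35 mm) that carries the three clips side by side along y and does not move. Origin at bench level; x points from the console (front strip with the knob) to the platform
- knob_grip (a point): on the vertical axis of the speed knob, half way up its black round fluted grip (31 mm diameter, from 11 mm below to 11 mm above this point); under the grip a skirt of 39 mm diameter, 4 mm high, stands on the console. The knob is at x = -76, y = 20 mm of the rocker
- speed_knob (a joint): angle of the speed knob, rad: 0 at the off stop, where it starts (white pointer at the bar mark), growing as it turns clockwise seen from above. Eight click stops follow, 0.419 rad (24 degrees) apart, each with a black dot on the console; the third is at 1.257 rad. It holds itself in each stop; about 0.05 N m turns it past
- timer: bystander: white bench timer, 58 x 66 x 20 mm, on the bench left of the rocker; origin centre of underside
- bottle: bystander: small clear bottle with a black ribbed cap, 33 mm in diameter, 62 mm high, standing between the rocker and the loose tube, nearer the robot; origin centre of underside
Mind the look-alikes: they are no part of the job. What is shaped like the tube but yellow is not meant. Leave any yellow look-alike of the loaded_b alone.

How it is judged:
On the way, in this order (a step that is already met when the one before it is completed fails the run):
1. the loose tube is snapped fully home in the empty clip, cap pointing like the others, and the fingers have let go of it (x of tube in the frame of free_clip between -0.01 and 0.01 m and y of tube in the frame of free_clip between -0.004 and 0.004 m and z of tube in the frame of free_clip below 0.0168 m and angle between the x axis of tube and the x axis of free_clip, either way round below 0.06 rad and x of tube_cap in the frame of free_clip above 0.03 m and contact force between the fingers and tube below 0.2 N), for 0.2 s.
2. the speed knob is at its third click (value of joint speed_knob between 1.1 and 1.41 rad), for 0.2 s.
At the end, for the whole second after the job is handed in: The loose tube lies snapped and at rest in the empty clip (axis within 2.3 mm of its seated height, 10 mm lengthwise, 4 mm sideways, 0.06 rad), cap on the side away from the knob; both loaded tubes are still seated likewise; the knob rests at the third click (1.257 rad, within 0.15) (all of step 2 and x of tube in the frame of free_clip between -0.01 and 0.01 m and y of tube in the frame of free_clip between -0.004 and 0.004 m and z of tube in the frame of free_clip below 0.0168 m and angle between the x axis of tube and the x axis of free_clip, either way round below 0.06 rad and x of tube_cap in the frame of free_clip above 0.03 m and x of loaded_a in the frame of clip_a between -0.01 and 0.01 m and y of loaded_a in the frame of clip_a between -0.004 and 0.004 m and z of loaded_a in the frame of clip_a below 0.0168 m and angle between the x axis of loaded_a and the x axis of clip_a, either way round below 0.06 rad and x of loaded_b in the frame of clip_b between -0.01 and 0.01 m and y of loaded_b in the frame of clip_b between -0.004 and 0.004 m and z of loaded_b in the frame of clip_b below 0.0168 m and angle between the x axis of loaded_b and the x axis of clip_b, either way round below 0.06 rad and linear speed of tube below 0.02 m/s and velocity of joint speed_knob between -0.05 and 0.05 rad/s); the robot touches nothing.
It fails at once if the tube was pressed on into the clip with more than 40 N (contact force between tube and free_clip above 40 N).
It fails at once if a loaded tube was knocked out of place (more than 10 mm) (distance of any of loaded_a, loaded_b from where it was at the start of the episode above 0.01 m).
It fails at once if a bystander was moved more than 30 mm (distance of any of timer, bottle from where it was at the start of the episode above 0.03 m).
It also fails if it takes over 51 s, if anything falls off the work surface, if the arm or the gripper's body presses on something with over 40 N, if the wrist force passes 120 N, or if a joint passes its speed limit or range.

## Working session

There is one attempt and no reset: what is moved stays moved. The work goes in short steps, Python scripts to look and compute and a tool call to move; the robot and the scene stay as the last step left them, time stands still between calls to the robot, and variables do not carry over. Pictures are saved under pics/ and viewed, at most 10 in all, crops included, and the job is handed in when it is done.

Besides the shell and the picture viewer there is one more tool, called after "Emit:" by a JSON object that holds its "op" and its "data". play_rows: Moves the arm, as the interface text tells. Shifts and turns lie within -1 to 1; 1 stands for 25 mm of shift or 0.15 rad of turn. Its arguments: {"type":"object","properties":{"travel":{"type":"array","items":{"type":"array","items":{"type":"number"}}},"twist":{"type":"array","items":{"type":"number"}},"fingers":{"type":"number"},"newtons":{"type":"number"}},"required":["travel","twist"]}

```bash
mkdir -p pics; ls; cat > h.py <<'E'
import numpy as np, cv2, pickle
from station import arm, imaging, models
def grab(n):
    f=imaging.grab_frame(n); pickle.dump(f,open(n+'.pkl','wb')); return f
def save(f,p,crop=None,s=1):
    im=f['pixels'][:,:,::-1]
    if crop: im=im[crop[1]:crop[3],crop[0]:crop[2]]
    cv2.imwrite('pics/'+p,cv2.resize(im,None,fx=s,fy=s,interpolation=cv2.INTER_CUBIC))
def px2w(f,u,v,z):
    R=np.array(f['R']);t=np.array(f['t']);c=-R.T@t
    d=R.T@np.array([(u-f['cx'])/f['fx'],(v-f['cy'])/f['fy'],1]); return c+d*(z-c[2])/d[2]
def w2px(f,X):
    p=np.array(f['R'])@X+np.array(f['t']); return np.array([f['fx']*p[0]/p[2]+f['cx'],f['fy']*p[1]/p[2]+f['cy']])
E
python3 - <<'E'
from h import *
s=arm.get_state();print({k:np.round(v,3).tolist() for k,v in s.items()})
for n in('top','scene'):
    f=grab(n);save(f,n+'0.png',s=1.5)
    print(n,f['fx'],f['cx'],np.round(f['R'],3).tolist(),np.round(f['t'],3).tolist())
    for k in('tube','free_clip','loaded_a','rocker','knob_grip','bottle','timer'):
        print(k,[(round(b['confidence'],2),np.round(b['extent']).tolist()) for b in models.boxes_of(k,n)])
E
```

```text
pics
{'t': 0.0, 'q': [-0.937, 0.359, 0.011, -0.0, -1.224, -0.288], 'qd': [0.001, 0.0, 0.0, -0.0, -0.001, 0.001], 'joint_efforts': [-0.002, -58.271, 29.306, 6.997, 0.007, -0.0], 'eef_pos': [0.229, -0.635, 0.245], 'ee_rot': [3.14, -0.0, -2.796], 'force': [-0.306, 0.341, -0.923], 'moment': [0.062, 0.015, -0.015], 'gripper_force': 0.0, 'width': 0.087}
top 454.86316672593296 265.8438982147919 [[0.026, -1.0, 0.011], [-0.99, -0.028, -0.14], [0.141, -0.007, -0.99]] [-0.043, 0.511, 1.18]
tube [(0.68, [311.0, 182.0, 22.0, 34.0]), (0.64, [352.0, 214.0, 7.0, 37.0])]
free_clip [(0.68, [260.0, 144.0, 10.0, 28.0])]
loaded_a [(0.55, [238.0, 142.0, 6.0, 44.0]), (0.54, [216.0, 141.0, 11.0, 42.0]), (0.54, [169.0, 139.0, 40.0, 5.0])]
rocker [(0.79, [234.0, 158.0, 74.0, 83.0])]
knob_grip [(0.51, [226.0, 187.0, 11.0, 16.0])]
bottle [(0.47, [333.0, 242.0, 16.0, 14.0])]
timer [(0.74, [156.0, 214.0, 26.0, 20.0]), (0.35, [226.0, 187.0, 18.0, 18.0])]
scene 363.60469648816166 260.0399612874327 [[0.774, -0.633, -0.019], [-0.28, -0.316, -0.906], [0.568, 0.707, -0.422]] [-0.4, 0.191, 0.716]
tube [(0.55, [312.0, 258.0, 39.0, 24.0]), (0.53, [306.0, 223.0, 39.0, 12.0])]
free_clip [(0.73, [286.0, 171.0, 16.0, 17.0])]
loaded_a [(0.74, [273.0, 165.0, 26.0, 7.0]), (0.5, [237.0, 165.0, 11.0, 6.0]), (0.48, [275.0, 167.0, 17.0, 12.0]), (0.44, [261.0, 159.0, 26.0, 13.0])]
rocker [(0.74, [264.0, 188.0, 95.0, 50.0])]
knob_grip [(0.16, [289.0, 169.0, 23.0, 19.0])]
bottle [(0.97, [265.0, 249.0, 17.0, 34.0])]
timer [(0.81, [185.0, 183.0, 24.0, 16.0])]
```

```bash
python3 - <<'E'
from h import *
f=pickle.load(open('top.pkl','rb'))
save(f,'top1.png',(140,100,380,270),3.3)
E
```

```text
(no output)
```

View pics/top1.png

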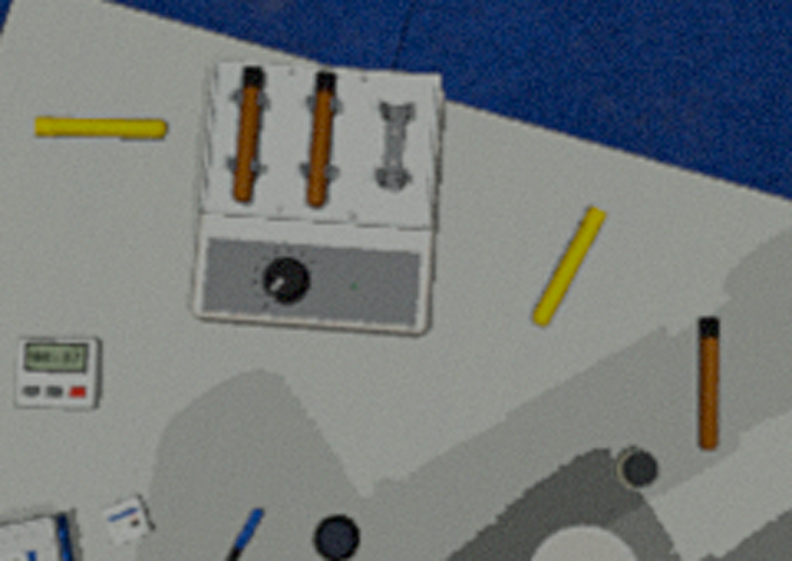

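The candidates are amber (355,216), which has a black cap and is the loose tube. The yellow ones at (311,182) and (171,139) are look-alikes to leave alone. The two loaded ambers are at (215,141) and (237,142). The empty clip is at (260,144), its cap side is up in the image, and the knob is at (226,185).

```bash
python3 - <<'E'
from h import *
f=pickle.load(open('top.pkl','rb'))
save(f,'crop2.png',(325,185,375,260),6)
im=cv2.cvtColor(f['pixels'],cv2.COLOR_RGB2HSV)
H,S,V=cv2.split(im)
def comp(mask,roi):
    m=np.zeros_like(mask);x0,y0,x1,y1=roi;m[y0:y1,x0:x1]=mask[y0:y1,x0:x1]
    v,u=np.nonzero(m);return np.c_[u,v].astype(float)
amb=(H>5)&(H<18)&(S>140)&(V>50); blk=V<45
for n,roi,z in(('tube',(345,190,365,240),.0085),('L1',(205,115,226,165),.0805),('L2',(228,115,246,165),.0805)):
    p=comp(amb,roi);b=comp(blk&(S<256),(roi[0],roi[1],roi[2],int(p[:,1].min())+1))
    W=np.array([px2w(f,u,v,z) for u,v in p])[:,:2];B=np.array([px2w(f,u,v,z) for u,v in b])[:,:2]
    c=W.mean(0);d=np.linalg.svd(W-c)[2][0];d*=np.sign(d@(B.mean(0)-c))
    s=np.r_[(W-c)@d,(B-c)@d]
    mid=(s.min()+s.max())/2
    print(n,len(p),len(b),'origin',(c+d*mid).round(4),'len',s.max()-s.min(),'yaw',np.arctan2(d[1],d[0]).round(3),'capc',B.mean(0).round(4),'amber c',c.round(4))
k=comp(blk,(215,175,240,198));print('knob',k.mean(0),px2w(f,*k.mean(0),.075))
g=f['pixels'].astype(int)
gr=comp((V<150)&(S<60),(251,125,270,162));print('clip',len(gr),gr.mean(0),gr.min(0),gr.max(0),px2w(f,*gr.mean(0),.075))
for n,z in(('bottle',.06),):
    print(n,px2w(f,333,242,z))
E
```

```text
tube 159 31 origin [ 0.4347 -0.2714] len 0.10614798498944769 yaw -0.023 capc [ 0.4797 -0.2722] amber c [ 0.4275 -0.2712]
L1 159 29 origin [0.6151 0.1081] len 0.10488022725012247 yaw -0.045 capc [0.6615 0.1052] amber c [0.6079 0.1084]
L2 156 28 origin [0.6141 0.0501] len 0.10492337756536477 yaw -0.045 capc [0.6603 0.0482] amber c [0.6057 0.0505]
knob [226.94573643 184.27906977] [0.50117703 0.07176012 0.075     ]
clip 266 [259.27067669 144.23684211] [252. 130.] [269. 160.] [ 0.60938623 -0.00875254  0.075     ]
bottle [ 0.36068623 -0.20595794  0.06      ]
```

View pics/crop2.png

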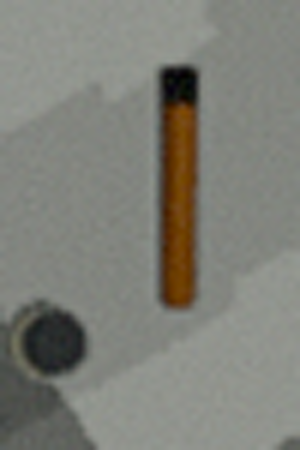

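The crop shows the amber tube with its black cap towards +x (top of the crop), with the bottle at lower left. That is the target.

```bash
cat >> h.py <<'E'
def go(x,y,z,yaw=None):
    s=arm.get_state();p=np.array(s['eef_pos']);r=s['ee_rot'];y0=r[2]
    dy=0 if yaw is None else (yaw-y0+np.pi)%(2*np.pi)-np.pi
    a=y0+dy;d=np.array([x,y,z])-p
    t=np.array([d[0]*np.cos(a)+d[1]*np.sin(a), d[0]*np.sin(a)-d[1]*np.cos(a), -d[2]])/.025
    print('t',round(s['t'],2),'pos',p.round(4),'rpy',np.round(r,3),'TWIST',round(-dy/.15,2),'then TRAVEL',t.round(2))
def wcam(f,s):
    from scipy.spatial.transform import Rotation as Ro
    T=np.array(f['T_tool_cam']);M=np.eye(4);M[:3,:3]=Ro.from_euler('xyz',s['ee_rot']).as_matrix();M[:3,3]=s['eef_pos']
    C=np.linalg.inv(M@T);f['R']=C[:3,:3];f['t']=C[:3,3];return f
E
python3 - <<'E'
from h import *
f=grab('wrist');print(np.round(f['T_tool_cam'],3).tolist(),f['fx'],f['cx'],f['cy'])
go(.435,-.2715,.2,np.pi-.023)
E
```

```text
[[0.001, -0.952, -0.306, 0.082], [1.0, 0.001, -0.0, -0.001], [0.0, -0.306, 0.952, -0.14], [0.0, 0.0, 0.0, 1.0]] 336.5403075591625 247.25789628134456 197.1852764095772
t 0.85 pos [ 0.2287 -0.635   0.2456] rpy [-3.142  0.    -2.796] TWIST 2.46 then TRAVEL [-7.91 14.73  1.82]
```

Emit:
{"op": "play_rows", "data": {"travel": [[0,0,0],[0,0,0],[0,0,0],[-0.53,0.98,0.1],[-0.53,0.98,0.1],[-0.53,0.98,0.1],[-0.53,0.98,0.1],[-0.53,0.98,0.1]], "twist": [0.82,0.82,0.82,0,0,0,0,0], "fingers": 0.6, "newtons": 40}}

```text
t: 1.85
eef_pos: [0.2982, -0.5133, 0.2331]
ee_rot: [-3.141, 0.0, 3.118]
force: [1.0, -0.3, -0.4]
width: 0.0525
gripper_force: 0.0
```

Emit:
{"op": "play_rows", "data": {"travel": [[-0.53,0.98,0.1],[-0.53,0.98,0.1],[-0.53,0.98,0.1],[-0.53,0.98,0.1],[-0.53,0.98,0.1],[-0.53,0.98,0.1],[-0.53,0.98,0.1],[-0.53,0.98,0.1]], "twist": [0,0,0,0,0,0,0,0]}}

```text
t: 2.85
eef_pos: [0.4088, -0.3198, 0.2132]
ee_rot: [-3.141, 0.001, 3.118]
force: [0.7, -0.0, -0.1]
width: 0.0526
gripper_force: 0.0
```

Emit:
{"op": "play_rows", "data": {"travel": [[-0.53,0.98,0.1],[-0.53,0.98,0.1],[0,0,0],[0,0,0]], "twist": [0,0,0,0]}}

```text
t: 3.35
eef_pos: [0.436, -0.2723, 0.2082]
ee_rot: [-3.141, 0.0, 3.119]
force: [-0.4, -0.1, -0.2]
width: 0.053
gripper_force: 0.0
```

```bash
cat > tubew.py <<'E'
from h import *
s=arm.get_state();f=wcam(grab('wrist'),s);save(f,'w1.png',s=1.3)
H,S,V=cv2.split(cv2.cvtColor(f['pixels'],cv2.COLOR_RGB2HSV))
m=((H>5)&(H<18)&(S>140)&(V>50)).astype(np.uint8)
n,l,st,c=cv2.connectedComponentsWithStats(m)
for i in range(1,n):
    if st[i,4]>200: print('amber',st[i].tolist(),c[i].round(1))
i=1+np.argmax(st[1:,4]);v,u=np.nonzero(l==i)
W=np.array([px2w(f,a,b,.0085) for a,b in zip(u,v)])[:,:2];c=W.mean(0);d=np.linalg.svd(W-c,full_matrices=False)[2][0];d*=np.sign(d[0])
q=(W-c)@d;w=(W-c)@[-d[1],d[0]]
print('tube c',c.round(4),'yaw',np.arctan2(d[1],d[0]).round(3),'ends',(c+d*q.min()).round(4),(c+d*q.max()).round(4),'len',np.ptp(q),'w',np.ptp(w))
o=c+d*(q.min()+.055);print('origin from bottom end',o.round(4),'from cap edge',(c+d*(q.max()-.039)).round(4))
go(o[0],o[1],.0205,np.pi+np.arctan2(d[1],d[0]))
E
python3 tubew.py
```

```text
amber [240, 119, 16, 92, 1313] [247.7 164.4]
tube c [ 0.4293 -0.2725] yaw -0.005 ends [ 0.383  -0.2722] [ 0.4786 -0.2727] len 0.09555715207877388 w 0.015244721526206498
origin from bottom end [ 0.438  -0.2725] from cap edge [ 0.4396 -0.2725]
t 3.4 pos [ 0.4358 -0.2725  0.2082] rpy [-3.141  0.     3.118] TWIST -0.12 then TRAVEL [-0.09  0.    7.51]
```

View pics/w1.png

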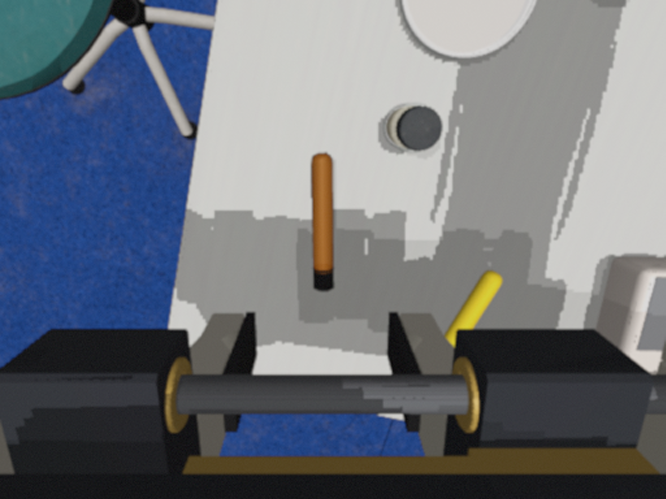

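The wrist view (1.3x) shows the tube at (322,220) with its cap at (323,280), centred between the fingers, and the bottle clear at (415,128). I'll descend and grip.

Emit:
{"op": "play_rows", "data": {"travel": [[-0.03,0,1],[0,0,1],[0,0,1],[0,0,1],[0,0,1],[0,0,1],[0,0,0.8],[0,0,0.6]], "twist": [-0.06,0,0,0,0,0,0,0]}}

```text
t: 4.4
eef_pos: [0.4362, -0.2729, 0.0222]
ee_rot: [3.142, -0.001, 3.126]
force: [0.5, 1.6, -0.6]
width: 0.0524
gripper_force: 0.0
```

Emit:
{"op": "play_rows", "data": {"travel": [[0,0,0.1],[0,0,0],[0,0,0],[0,0,0],[0,0,0],[0,0,0]], "twist": [0,0,0,0,0,0], "fingers": 0, "newtons": 40}}

```text
t: 5.15
eef_pos: [0.4371, -0.2723, 0.0211]
ee_rot: [-3.141, 0.001, 3.128]
force: [-1.0, 1.9, 5.0]
width: 0.0161
gripper_force: 40.0
```

Emit:
{"op": "play_rows", "data": {"travel": [[0,0,-0.5],[0,0,-0.9],[0,0,-1],[0,0,-1],[0,0,-1],[0,0,-1],[0,0,-0.9],[0,0,-0.5]], "twist": [0,0,0,0,0,0,0,0]}}

```text
t: 6.15
eef_pos: [0.4369, -0.2723, 0.1923]
ee_rot: [-3.141, 0.002, 3.127]
force: [0.4, -0.1, -0.5]
width: 0.0159
gripper_force: 40.0
```

Emit:
{"op": "play_rows", "data": {"travel": [[-0.6,0.99,0],[-0.6,0.99,0],[-0.6,0.99,0],[-0.6,0.99,0],[-0.6,0.99,0],[-0.6,0.99,0],[-0.6,0.99,0],[-0.6,0.99,0]], "twist": [0,0,0,0,0,0,0,0]}}

```text
t: 7.15
eef_pos: [0.5596, -0.0751, 0.1904]
ee_rot: [-3.142, -0.001, 3.127]
force: [0.2, -0.8, -0.3]
width: 0.0155
gripper_force: 40.0
```

Emit:
{"op": "play_rows", "data": {"travel": [[0,0,0],[0,0,0]], "twist": [0,0]}}

```text
t: 7.4
eef_pos: [0.559, -0.0761, 0.1902]
ee_rot: [-3.141, -0.001, 3.128]
force: [0.3, -0.8, -0.6]
width: 0.0162
gripper_force: 40.0
```

```bash
python3 - <<'E'
from h import *
s=arm.get_state();print(s['eef_pos'],s['ee_rot'],s['width'],s['gripper_force']);f=wcam(grab('wrist'),s);pickle.dump(f,open('w2.pkl','wb'));save(f,'w2.png',s=1.55)
E
```

```text
[ 0.55899985 -0.07608098  0.19021199] [-3.14149488e+00 -1.11203130e-03  3.12761581e+00] 0.0162196549859342 39.99382674694061
```

View pics/w2.png

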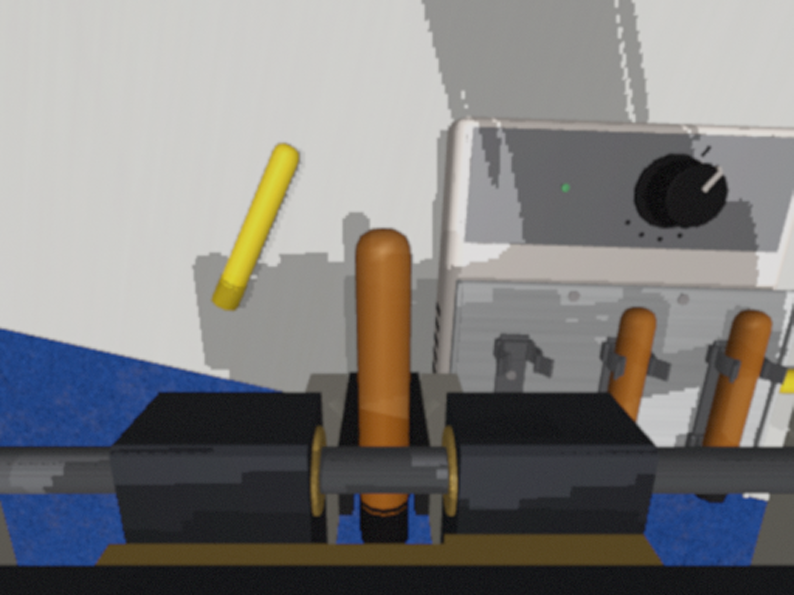

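The view (1.55x) shows the tube held with its bottom at (383,232) and cap at (384,525). The empty clip's knob-side saddle is at (520,355), the loaded tubes are at (635,370) and (740,380), and the knob is at (680,190). The gripper hides the rest, so I'll move 60 mm further out.

Emit:
{"op": "play_rows", "data": {"travel": [[-0.8,0,0],[-0.8,0,0],[-0.8,0,0],[0,0,0],[0,0,0]], "twist": [0,0,0,0,0]}}

```text
t: 8.07
eef_pos: [0.6186, -0.0774, 0.1904]
ee_rot: [3.142, -0.001, 3.127]
force: [-0.2, -0.3, -0.7]
width: 0.0158
gripper_force: 40.0
```

```bash
python3 - <<'E'
from h import *
s=arm.get_state();print(s['eef_pos'],s['ee_rot']);f=wcam(grab('wrist'),s);pickle.dump(f,open('w3.pkl','wb'));save(f,'w3.png',(230,0,512,260),2.3)
E
```

```text
[ 0.6186473  -0.0773666   0.19035803] [ 3.14151821e+00 -7.87571093e-04  3.12651774e+00]
```

View pics/w3.png

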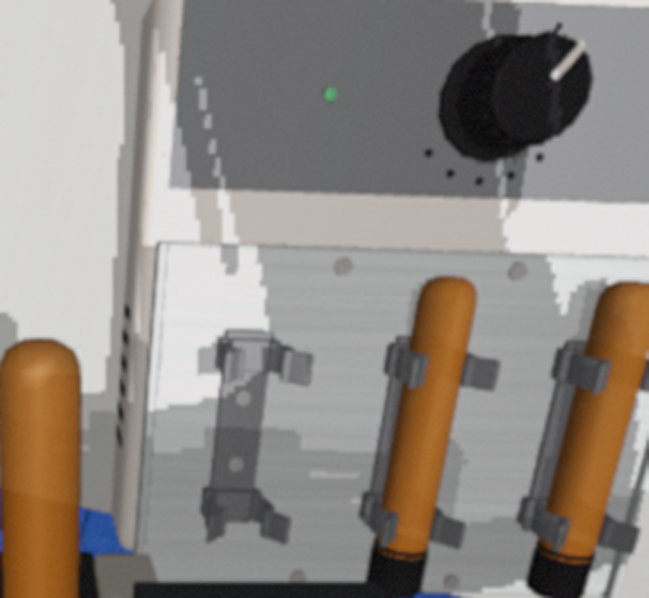

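```bash
python3 - <<'E'
from h import *
for nm in('w3','w2'):
    f=pickle.load(open(nm+'.pkl','rb'))
    H,S,V=cv2.split(cv2.cvtColor(f['pixels'],cv2.COLOR_RGB2HSV))
    m=((H>5)&(H<18)&(S>140)&(V>50)).astype(np.uint8)
    n,l,st,cc=cv2.connectedComponentsWithStats(m)
    for i in range(1,n):
        if st[i,4]<200: continue
        v,u=np.nonzero(l==i); held=st[i,0]<300 and cc[i][0]<300
        z=.0805 if not held else .1903-.0125
        # row midpoints -> axis line
        P=np.array([px2w(f,(u[v==r].min()+u[v==r].max())/2,r,z)[:2] for r in np.unique(v)[8:-12]])
        c=P.mean(0);d=np.linalg.svd(P-c,full_matrices=False)[2][0];d*=np.sign(d[0])
        top=px2w(f,u[v==v.min()].mean(),v.min(),z);bot=px2w(f,u[v==v.max()].mean(),v.max(),z)
        print(nm,st[i].tolist(),'c',c.round(4),'yaw',np.arctan2(d[1],d[0]).round(3),'bottom end',top.round(4),'capedge',bot.round(4))
f=pickle.load(open('w3.pkl','rb'))
g=lambda u,v,z:px2w(f,230+u/2.3,v/2.3,z)[:2].round(4)
print('holes',g(243,398,.069),g(236,464,.069))
print('jaws near',g(200,360,.094),g(312,368,.094),'far',g(206,530,.094),g(288,530,.094))
print('knob top c',g(543,88,.074), 'edges', g(497,88,.074),g(591,80,.074))
f2=pickle.load(open('w2.pkl','rb'));print('knob w2',px2w(f2,700/1.55,194/1.55,.074))
# held tube in w2: bottom tip, cap far end
p=lambda u,v:px2w(f2,u/1.55,v/1.55,.178)[:2].round(4)
print('held bottom',p(383,229),'cap edge',p(384,505),'cap end',p(384,543))
E
```

```text
w3 [396, 121, 40, 123, 2513] c [0.6064 0.0512] yaw -0.037 bottom end [0.5614 0.0515 0.0805] capedge [0.6588 0.0511 0.0805]
w3 [468, 123, 44, 123, 2610] c [0.6088 0.1095] yaw -0.021 bottom end [0.5637 0.1096 0.0805] capedge [0.6615 0.1122 0.0805]
w3 [230, 148, 35, 141, 4582] c [ 0.5967 -0.0779] yaw -0.01 bottom end [ 0.563  -0.0772  0.1778] capedge [ 0.6362 -0.078   0.1778]<stdin>:13: RuntimeWarning: Mean of empty slice.
  ret = ret.dtype.type(ret / rcount)
Traceback (most recent call last):
numpy.linalg.LinAlgError: 1-dimensional array given. Array must be at least two-dimensional
```

```bash
python3 - <<'E'
from h import *
f=pickle.load(open('w3.pkl','rb'))
g=lambda u,v,z:px2w(f,230+u/2.3,v/2.3,z)[:2].round(4)
print('holes',g(243,398,.069),g(236,464,.069))
print('jaws near',g(200,360,.094),g(312,368,.094),'far',g(206,530,.094),g(288,530,.094))
print('knob top c',g(543,88,.074), 'edges', g(497,88,.074),g(591,80,.074))
print('screws',g(343,266,.066),g(517,270,.066),g(297,577,.066),g(451,581,.066),'platform corner',g(160,243,.066))
f2=pickle.load(open('w2.pkl','rb'));print('knob w2',px2w(f2,700/1.55,194/1.55,.074))
p=lambda u,v:px2w(f2,u/1.55,v/1.55,.178)[:2].round(4)
print('held bottom',p(383,229),'cap edge',p(384,505),'cap end',p(384,543))
ft=pickle.load(open('top.pkl','rb'))
for c in([.613,-.0075],[.615,.0508]):
  for z in(.066,.095):print('clip reproj',c,z,((w2px(f,np.array(c+[z]))-[230,0])*2.3).round(), ((w2px(ft,np.array(c+[z]))-[140,100])*3.3).round())
E
```

```text
holes [ 0.6022 -0.0074] [ 0.6263 -0.0083]
jaws near [ 0.5838 -0.0281] [0.5868 0.0067] far [ 0.6408 -0.0234] [0.6412 0.0038]
knob top c [0.5061 0.0755] edges [0.5059 0.0616] [0.5041 0.0895]
screws [0.5583 0.0237] [0.5604 0.0818] [0.6728 0.0184] [0.6753 0.0768] platform corner [ 0.55   -0.0375]
knob w2 [0.50552725 0.07670764 0.074     ]
held bottom [ 0.5032 -0.0762] cap edge [ 0.5999 -0.0771] cap end [ 0.6162 -0.0773]
clip reproj [0.613, -0.0075] 0.066 [239. 426.] [392. 144.]
clip reproj [0.613, -0.0075] 0.095 [261. 450.] [392. 136.]
clip reproj [0.615, 0.0508] 0.066 [403. 429.] [319. 140.]
clip reproj [0.615, 0.0508] 0.095 [443. 454.] [317. 131.]
```

The platform screws, the foot holes and the loaded tubes all agree. The free clip is at (0.6143, −0.0078), yaw −0.042. The knob is at (0.506, 0.0755).

Emit:
{"op": "play_rows", "data": {"travel": [[0,0,0],[0.08,0.7,0],[0.08,0.7,0.4],[0.08,0.7,0.7],[0.08,0.67,0.8],[0,0,0.6],[0,0,0.3],[0,0,0]], "twist": [0.18,0,0,0,0,0,0,0]}}

```text
t: 9.12
eef_pos: [0.6142, -0.0075, 0.12]
ee_rot: [-3.141, -0.001, 3.1]
force: [0.3, -0.5, 0.4]
width: 0.0157
gripper_force: 40.0
```

```bash
python3 - <<'E'
from h import *
s=arm.get_state();print(s['force'])
go(.6136,-.0078,.107,np.pi-.042)
f=wcam(grab('wrist'),s);save(f,'w4.png',(180,0,430,330),1.8)
f=grab('scene');save(f,'s4.png',(215,120,345,210),5)
E
```

```text
[ 0.26424099 -0.54666486  0.38265562]
t 9.12 pos [ 0.6142 -0.0075  0.12  ] rpy [-3.141e+00 -1.000e-03  3.100e+00] TWIST 0.0 then TRAVEL [ 0.02 -0.01  0.52]
```

View pics/s4.png

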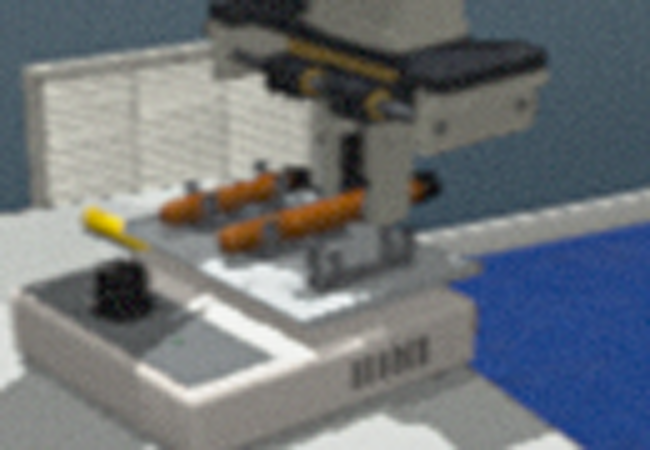

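View pics/w4.png

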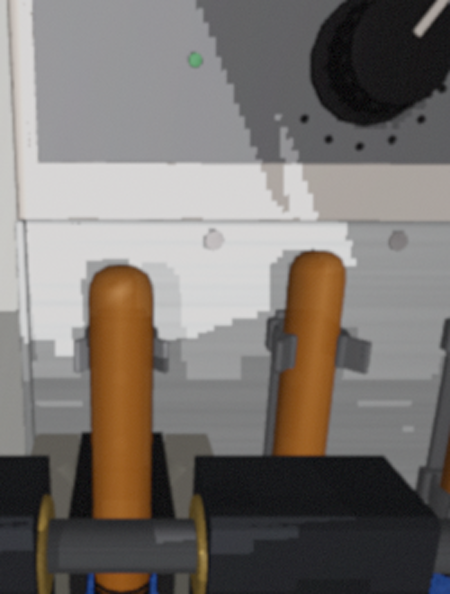

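The scene view shows the tube level above the empty clip with its cap on the far side. In the wrist view the jaws show equally at (83,350) and (161,350) either side of the tube at (121,350), so it is centred. I'll press down in small steps.

Emit:
{"op": "play_rows", "data": {"travel": [[0,0,0.3],[0,0,0.2],[0,0,0.1],[0,0,0]], "twist": [0,0,0,0], "newtons": 50}}

```text
t: 9.72
eef_pos: [0.6147, -0.0076, 0.1059]
ee_rot: [-3.141, 0.001, 3.1]
force: [-0.0, -1.7, 2.8]
width: 0.0156
gripper_force: 50.0
```

Emit:
{"op": "play_rows", "data": {"travel": [[0,0,0.06],[0,0,0.06]], "twist": [0,0]}}

```text
t: 9.98
eef_pos: [0.6156, -0.0075, 0.1042]
ee_rot: [-3.141, 0.003, 3.101]
force: [-0.2, -2.1, 12.0]
width: 0.0158
gripper_force: 50.0
```

Emit:
{"op": "play_rows", "data": {"travel": [[0,0,0.05],[0,0,0.05]], "twist": [0,0]}}

```text
t: 10.22
eef_pos: [0.6158, -0.0075, 0.1017]
ee_rot: [-3.142, 0.003, 3.101]
force: [0.4, -1.9, 6.7]
width: 0.0156
gripper_force: 50.0
```

Emit:
{"op": "play_rows", "data": {"travel": [[0,0,0.05],[0,0,0.05]], "twist": [0,0]}}

```text
t: 10.48
eef_pos: [0.6152, -0.0075, 0.0982]
ee_rot: [3.142, 0.002, 3.1]
force: [1.7, -1.8, 0.6]
width: 0.0156
gripper_force: 50.0
```

Emit:
{"op": "play_rows", "data": {"travel": [[0,0,0.05],[0,0,0.05]], "twist": [0,0]}}

```text
t: 10.72
eef_pos: [0.6136, -0.0075, 0.0941]
ee_rot: [-3.141, -0.002, 3.1]
force: [-0.1, -2.0, -2.8]
width: 0.0157
gripper_force: 50.0
```

Emit:
{"op": "play_rows", "data": {"travel": [[0,0,0.03],[0,0,0]], "twist": [0,0]}}

```text
t: 10.98
eef_pos: [0.6135, -0.0075, 0.0935]
ee_rot: [-3.141, -0.002, 3.1]
force: [-0.1, -2.0, -5.7]
width: 0.0154
gripper_force: 50.0
```

Emit:
{"op": "play_rows", "data": {"travel": [[0,0,0.03],[0,0,0]], "twist": [0,0]}}

```text
t: 11.22
eef_pos: [0.614, -0.0075, 0.0933]
ee_rot: [-3.141, -0.001, 3.1]
force: [-0.6, -3.5, -4.9]
width: 0.0157
gripper_force: 50.0
```

Emit:
{"op": "play_rows", "data": {"travel": [[0,0,0],[0,0,0],[0,0,0],[0,0,0]], "twist": [0,0,0,0], "fingers": 0.42}}

```text
t: 11.72
eef_pos: [0.6147, -0.0071, 0.0939]
ee_rot: [3.141, 0.001, 3.101]
force: [-0.3, 0.6, 0.1]
width: 0.0365
gripper_force: 0.0
```

Emit:
{"op": "play_rows", "data": {"travel": [[0,0,-0.3],[0,0,-0.6],[0,0,-0.9],[0,0,-0.9],[0,0,-0.6],[0,0,0],[0,0,0]], "twist": [0,0,0,0,0,0,0]}}

```text
t: 12.6
eef_pos: [0.6139, -0.0073, 0.1754]
ee_rot: [3.142, -0.001, 3.1]
force: [0.1, 0.4, -0.2]
width: 0.037
gripper_force: 0.0
```

```bash
python3 - <<'E'
from h import *
s=arm.get_state();go(.5062,.0752,.15)
f=wcam(grab('wrist'),s);pickle.dump(f,open('w5.pkl','wb'))
ft=grab('top');fs=grab('scene')
a=cv2.resize(ft['pixels'][110:200,190:285],None,fx=4,fy=4,interpolation=2)
b=cv2.resize(fs['pixels'][125:200,225:320],None,fx=4,fy=4,interpolation=2)
im=np.zeros((360,800,3),np.uint8);im[:360,:380]=a;im[:300,400:780]=b
cv2.imwrite('pics/c5.png',im[:,:,::-1])
for nm,g in(('top',ft),):
    H,S,V=cv2.split(cv2.cvtColor(g['pixels'],cv2.COLOR_RGB2HSV))
    n,l,st,cc=cv2.connectedComponentsWithStats(((H>5)&(H<18)&(S>140)&(V>50)).astype(np.uint8))
    for i in range(1,n):
        if st[i,4]>40:print(nm,st[i].tolist(),cc[i].round(1),px2w(g,*cc[i],.0805))
E
```

```text
t 12.6 pos [ 0.6139 -0.0073  0.1754] rpy [ 3.142e+00 -1.000e-03  3.100e+00] TWIST 0.0 then TRAVEL [4.44 3.12 1.02]
top [211, 126, 7, 35, 117] [213.7 145.5] [0.60125678 0.10963601 0.0805    ]
top [256, 141, 6, 23, 97] [258.3 151.5] [ 0.5886722  -0.00694185  0.0805    ]
top [233, 142, 7, 20, 86] [235.8 151.5] [0.58705838 0.05166085 0.0805    ]
```

View pics/c5.png

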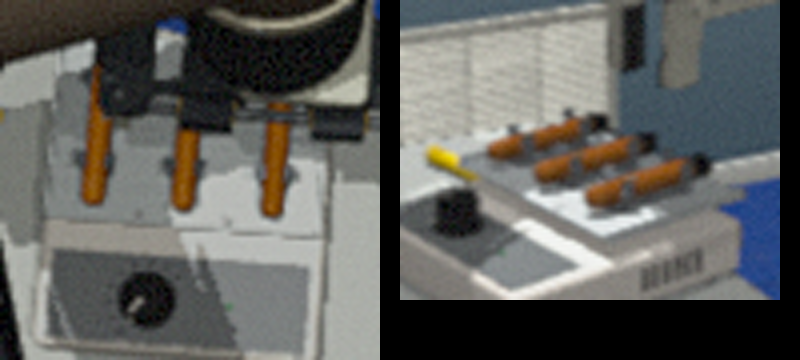

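Top and scene views: the new tube lies parallel to its neighbours at the same height, cap on the far side. Tube bottoms in the scene panel are at (490,150), (537,173) and (590,198). Next I'll check the knob's height and the seated height numerically.

```bash
python3 - <<'E'
from h import *
f=pickle.load(open('scene.pkl','rb'));P=f['pixels']
H,S,V=cv2.split(cv2.cvtColor(P,cv2.COLOR_RGB2HSV))
m=(V<60).astype(np.uint8);n,l,st,cc=cv2.connectedComponentsWithStats(m)
for i in range(1,n):
    if 225<cc[i][0]<255 and 160<cc[i][1]<195 and st[i,4]>20: print('knob bbox',st[i].tolist(),cc[i])
th=np.linspace(0,6.28,60)
for hc in(.04,.044,.048,.052):
    Q=np.array([w2px(f,np.array([.5062+r*np.cos(t),.0752+r*np.sin(t),hc+h])) for r,h in((15.5e-3,.026),(15.5e-3,.004),(19.5e-3,.0),(19.5e-3,.004)) for t in th])
    print(hc,Q.min(0).round(1),Q.max(0).round(1))
m=((H>4)&(H<18)&(S>120)&(V>45)).astype(np.uint8)
n,l,st,cc=cv2.connectedComponentsWithStats(m)
for i in range(1,n):
    if st[i,4]>30:print('amber',st[i].tolist(),cc[i].round(1))
# bottom tips expected, seated
R=np.array([[np.cos(-.042),-np.sin(-.042)],[np.sin(-.042),np.cos(-.042)]])
for y in(.058,0,-.058):
    for z in(.0805,.0835):
        o=np.array([.6167,.0502])+R@[0,y]
        a=w2px(f,np.r_[o+R@[-.0465,0],z]);b=w2px(f,np.r_[o+R@[.039,0],z]);print(y,z,a.round(1),b.round(1))
# tube axis rows in the scene: mean row of amber at given columns
for c in range(252,300,3):
    r=np.nonzero(m[140:185,c])[0]+140
    print(c,r.tolist())
E
```

```text
knob bbox [233, 173, 13, 12, 115] [238.94782609 178.52173913]
0.04 [233.5 173.4] [247.2 186.7]
0.044 [233.4 172.1] [247.2 185.4]
0.048 [233.4 170.8] [247.1 184.1]
0.052 [233.3 169.5] [247.1 182.8]
amber [258, 155, 12, 7, 45] [263.8 158.1]
amber [248, 159, 8, 6, 32] [251.4 161.4]
amber [270, 159, 12, 9, 60] [275.7 163.2]
amber [259, 164, 9, 6, 40] [263.  166.7]
amber [284, 165, 12, 9, 64] [289.2 168.8]
amber [272, 169, 9, 7, 39] [276.2 172.7]
0.058 0.0805 [250.8 161.8] [273.2 155.5]
0.058 0.0835 [250.8 160.8] [273.2 154.6]
0 0.0805 [262.6 167.4] [285.3 160.6]
0 0.0835 [262.5 166.4] [285.3 159.7]
-0.058 0.0805 [275.3 173.4] [298.4 166.1]
-0.058 0.0835 [275.3 172.4] [298.4 165.1]
252 [159, 160, 161, 162, 163]
255 [159]
258 [159]
261 [157, 158, 159, 160, 161, 165, 166, 167, 168, 169]
264 [157, 158, 159, 164, 165, 166, 167, 168, 169]
267 [155, 156, 157, 158, 159, 164]
270 [163, 164, 165]
273 [162, 163, 164, 165, 166, 172, 173, 174, 175]
276 [161, 162, 163, 164, 165, 171, 172, 173, 174, 175]
279 [160, 161, 162, 163, 164, 165, 170, 171, 172, 173, 174]
282 []
285 [168, 169, 170, 171, 172, 173]
288 [167, 168, 169, 170, 171, 172]
291 [166, 167, 168, 169, 170, 171]
294 [165, 166, 167, 168, 169]
297 []
```

All three tubes match their predicted seated rows to within half a pixel at both ends, so the new tube is home. Next is the knob: I'll pre-turn the wrist −0.6 rad for range and go above it.

Emit:
{"op": "play_rows", "data": {"travel": [[0,0,0],[0,0,0],[0,0,0],[0,0,0],[0.3,0.8,0],[0.3,0.8,0],[0.3,0.8,0],[0.3,0.8,0]], "twist": [-1,-1,-1,-1,0,0,0,0]}}

```text
t: 13.75
eef_pos: [0.5454, 0.0455, 0.1761]
ee_rot: [3.142, 0.0, -2.583]
force: [0.2, 0.5, 0.7]
width: 0.0372
gripper_force: 0.0
```

Emit:
{"op": "play_rows", "data": {"travel": [[0.3,0.8,0.3],[0.3,0.8,0.6],[0.1,0.28,0.8],[0,0,0.4],[0,0,0],[0,0,0]], "twist": [0,0,0,0,0,0], "fingers": 0.55, "newtons": 30}}

```text
t: 14.5
eef_pos: [0.5074, 0.0753, 0.1241]
ee_rot: [-3.141, 0.001, -2.583]
force: [0.7, 0.2, 0.3]
width: 0.0484
gripper_force: 0.0
```

```bash
python3 - <<'E'
from h import *
s=arm.get_state();print(s['q'])
go(.5062,.0752,.073)
f=wcam(grab('wrist'),s);pickle.dump(f,open('w6.pkl','wb'));save(f,'w6.png',s=1.5)
for z in(.043,.048,.068,.074):print(z,(1.5*w2px(f,np.array([.5062,.0752,z]))).round())
E
```

```text
[ 5.30736792e-01  2.09968830e-01 -5.05377288e-01  3.35513406e-04
 -8.54669020e-01 -1.54301140e+00]
t 14.5 pos [0.5074 0.0753 0.1241] rpy [-3.141e+00  1.000e-03 -2.583e+00] TWIST 0.0 then TRAVEL [0.04 0.02 2.05]
0.043 [376. 316.]
0.048 [376. 320.]
0.068 [377. 336.]
0.074 [377. 342.]
```

View pics/w6.png

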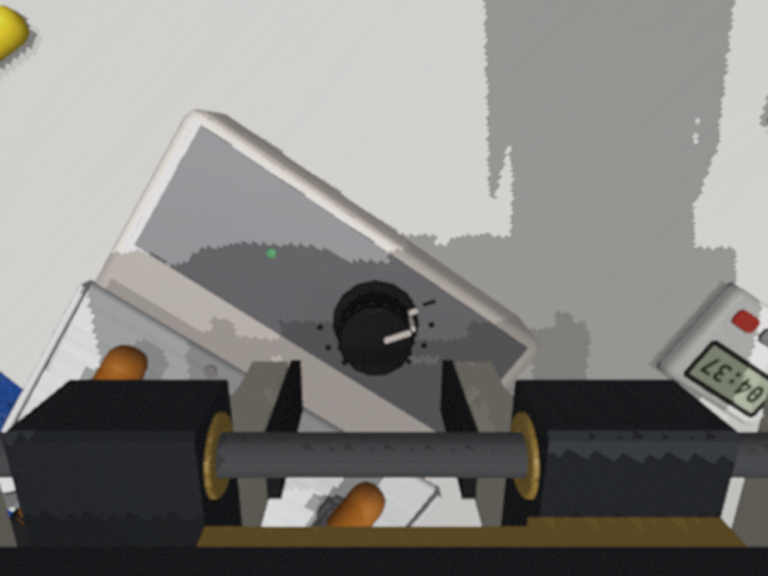

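The knob top is at (376,340) in this 1.5x view, as predicted, midway between the fingers. Its pointer is towards the bar mark at (430,302). Descending.

Emit:
{"op": "play_rows", "data": {"travel": [[0.04,0.02,0.6],[0,0,0.6],[0,0,0.5],[0,0,0.3],[0,0,0]], "twist": [0,0,0,0,0]}}

```text
t: 15.18
eef_pos: [0.5053, 0.0749, 0.0728]
ee_rot: [3.142, -0.002, -2.583]
force: [-0.3, -0.2, 0.5]
width: 0.048
gripper_force: 0.0
```

Emit:
{"op": "play_rows", "data": {"travel": [[0,0,0],[0,0,0],[0,0,0],[0,0,0]], "twist": [0,0,0,0], "fingers": 0, "newtons": 25}}

```text
t: 15.68
eef_pos: [0.5055, 0.0759, 0.074]
ee_rot: [3.141, 0.001, -2.583]
force: [-3.5, 5.6, 2.6]
width: 0.0301
gripper_force: 25.0
```

Emit:
{"op": "play_rows", "data": {"travel": [[0,0,0],[0,0,0],[0,0,0],[0,0,0],[0,0,0],[0,0,0],[0,0,0],[0,0,0]], "twist": [0.6,0.6,0.6,0.6,0.6,0.6,0.6,0.6]}}

```text
t: 16.68
eef_pos: [0.5057, 0.075, 0.074]
ee_rot: [3.142, 0.0, 2.978]
force: [-0.1, -0.9, 1.9]
width: 0.0304
gripper_force: 25.0
```

Emit:
{"op": "play_rows", "data": {"travel": [[0,0,0],[0,0,0],[0,0,0],[0,0,0],[0,0,0],[0,0,0],[0,0,0],[0,0,0]], "twist": [0.6,0.6,0.6,0.6,0.6,0.6,0,0]}}

```text
t: 17.68
eef_pos: [0.5053, 0.0743, 0.074]
ee_rot: [-3.141, 0.0, 2.443]
force: [-1.7, -5.8, 5.0]
width: 0.0301
gripper_force: 25.0
```

```bash
python3 - <<'E'
from h import *
s=arm.get_state();print(np.round(s['q'],3),np.round(s['moment'],3),np.round(s['force'],2),s['ee_rot'])
E
```

```text
[ 5.310e-01  2.750e-01 -5.630e-01  1.000e-03 -7.330e-01 -2.802e+00] [-2.122  0.443 -0.051] [-1.73 -5.84  4.98] [-3.14051681e+00  2.17571222e-04  2.44277742e+00]
```

Emit:
{"op": "play_rows", "data": {"travel": [[0,0,0],[0,0,0],[0,0,0],[0,0,0]], "twist": [0,0,0,0], "fingers": 0.48}}

```text
t: 18.18
eef_pos: [0.5057, 0.0753, 0.0735]
ee_rot: [3.141, -0.0, 2.441]
force: [-0.4, 0.5, -0.3]
width: 0.0424
gripper_force: 0.0
```

Emit:
{"op": "play_rows", "data": {"travel": [[0,0,-0.4],[0,0,-0.8],[0,0,-0.9],[0,0,-0.9],[0,0,-0.5],[0,0,0],[0,0,0]], "twist": [0,0,0,0,0,0,0]}}

```text
t: 19.05
eef_pos: [0.5052, 0.0749, 0.1604]
ee_rot: [-3.141, -0.001, 2.44]
force: [-0.9, 0.4, -0.7]
width: 0.0422
gripper_force: 0.0
```

```bash
python3 - <<'E'
from h import *
s=arm.get_state();print(s['eef_pos'],s['force'])
f=wcam(grab('wrist'),s);pickle.dump(f,open('w7.pkl','wb'))
c=w2px(f,np.array([.5062,.0752,.07])).astype(int);print(c)
x0,y0=max(c[0]-60,0),max(c[1]-60,0)
save(f,'w7.png',(x0,y0,x0+120,y0+110),5)
# pointer on the knob top: light pixels
for nm,zt in(('w6',.068),('w7',.068)):
    g=pickle.load(open(nm+'.pkl','rb'));V=g['pixels'].min(2).astype(int)
    k=w2px(g,np.array([.5062,.0752,zt]))
    vv,uu=np.nonzero(V>110);W=np.array([px2w(g,a,b,zt)[:2] for a,b in zip(uu,vv)])-[.5062,.0752]
    r=np.hypot(*W.T);q=W[(r<.0145)]
    print(nm,len(q),q.mean(0) if len(q) else '', [round(np.arctan2(p[1],p[0]),2) for p in q][:20], np.arctan2(q.mean(0)[1],q.mean(0)[0]) if len(q) else '')
E
```

```text
[0.50519598 0.0749354  0.16038612] [-0.8586372   0.39892729 -0.67456616]
[247 207]
w6 76 [-0.00460396  0.00716398] [np.float64(2.36), np.float64(2.34), np.float64(2.34), np.float64(2.33), np.float64(2.32), np.float64(2.31), np.float64(2.3), np.float64(2.3), np.float64(2.29), np.float64(2.3), np.float64(2.29), np.float64(2.28), np.float64(2.27), np.float64(2.26), np.float64(2.26), np.float64(2.25), np.float64(2.24), np.float64(2.24), np.float64(2.25), np.float64(2.24)] 2.1419902422953228
w7 39 [0.00570973 0.00608889] [np.float64(1.02), np.float64(1.01), np.float64(0.98), np.float64(0.97), np.float64(0.96), np.float64(0.96), np.float64(0.95), np.float64(0.95), np.float64(0.91), np.float64(0.91), np.float64(0.9), np.float64(0.9), np.float64(0.9), np.float64(0.9), np.float64(0.89), np.float64(0.89), np.float64(0.78), np.float64(0.79), np.float64(0.8), np.float64(0.81)] 0.8175228511037347
```

View pics/w7.png

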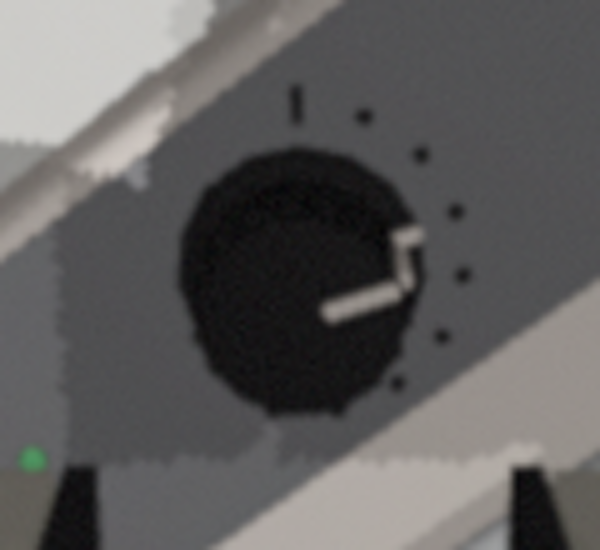

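In the 5x view the bar is at (296,105) and the dots are at (363,117), (421,153) and (456,212). The skirt stripe at (410,236) points at the third dot. The measured turn of about 1.3 rad fits, and the fingers are clear, so I'll hand it in.

```bash
python3 -c "
from station import arm
print(arm.job_done())"
```

```text
the job is handed in; nothing more can be done
None
```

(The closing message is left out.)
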